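# Pack the staining caddy, low things first

## Robot

A 6-joint arm with a two-finger parallel gripper is mounted at the origin on a cart in front of the work surface, level with it; the furniture and walls round the work are solid. World frame = base frame: x ahead of the robot, y to its left, z up, the work surface at z = 0. Lengths are in m, angles in rad, forces in N, time in s.
With the tool pointing down it reaches from about 0.35 to 1 m from the base axis. Payload 7.1 kg.
Tool frame: the origin (TCP) lies between the finger pads; the fingertips stand 22 mm ahead of it and the grasp point (between the pads) lies 3 mm ahead of it; z points along the fingers, y is the line along which they close (so a half turn about z gives the same grasp; the last joint's range is limited). The gripper opens to 85 mm and grips with 20 to 120 N. Pads are 22 mm wide; open, the fingers measure 114 mm over their backs; the gripper's body (76 mm by 85 mm) begins 54 mm behind the grasp point. The pads swing forward as they close: fully open they stand 13 mm farther back than shut.
Start: joints at [1.107, 0.423, 1.63, -0, 1.089, -0.019], TCP at [0.269, 0.564, 0.253] pointing down, gripper open.
Joint ranges: [-3, 3], [-0.9, 2.11], [0.09, 2.58], [-1.31, 4.45], [0.11, 2.69], [-2.54, 2.54]. Speed limits (rad/s): [2.39, 2.39, 3.01, 3.14, 3.14, 3.14].

## Interface

Orientations are given as a rotation vector (axis times angle).
In Python, from rig import manip gives the robot as it stands. The module is installed in compiled form; this text tells all that it offers. Calls block until the motion is done:
- manip.move_to(position, orientation): joint-space move of the TCP to a pose.
- manip.servo_line(position, orientation=None, rate=0.15): straight line of the TCP; orientation=None keeps the orientation; rate is the mean speed in m/s.
- manip.set_joints(angles): joint-space move.
- manip.command_gripper(opening, f_grip=None): finger opening in m; f_grip is the grip in N (None keeps the last); returns when the fingers have stopped.
- manip.hold(seconds).
- manip.solve_ik(position, orientation): joint angles nearest the present ones, or None.
- manip.camera(name): name is "scene" or "top" or "wrist"; returns a dict with "image" (480x640x3 uint8, red, green, blue), "fx", "fy", "cx", "cy" (pixels), "cam_to_world" (4x4, takes a point from camera to world coordinates); the wrist camera has in their place "mount" (4x4, takes a point from camera to tool coordinates, whose origin is the TCP and whose axes are the flange's). Camera axes: x right, y down, z forward; pixel columns grow to the right and rows downward; lengths in m; the calibration is good to about 2 mm. A picture is of the moment at which its call begins: read the wrist's pose just before it. There is no depth.
A pose or a line that the arm cannot do raises manip.IKError and nothing moves.
- manip.sign_off(): hands the job in; it is judged then, once.
Readings, each from a call of its own:
- manip.get_time(): time.
- manip.get_joint_positions(): joint angles.
- manip.get_joint_vel(): joint speeds.
- manip.get_tau(): joint torques, N m.
- manip.get_position(): TCP position.
- manip.get_ee_rot(): TCP orientation.
- manip.get_contact_force(): force on the tool from outside, world axes, zero at the start.
- manip.get_torque(): the same for the moment, N m.
- manip.get_width(): finger opening in m.
- manip.get_grip_force(): force on a finger pad.
Only numpy, scipy, OpenCV 4.12 (cv2) and the standard library are available. Lean on these libraries where they do the work, as an engineer would, in place of code of your own. Each camera call takes 0.05 s, during which the arm holds its last target. There are 200 camera calls.

## Task

Pack the pale caddy in this order, from low to tall: first lay the forceps flat in its long shallow trough, then stand the lidded specimen cup in the widest round pocket, then the amber dropper bottle in the middle-sized pocket, and last the slim white vial in the narrowest. Set each one down gently (no dropping), upright and at the bottom of its pocket, and let go of it before going on. The open beaker and the felt marker do not belong: leave them where they are.

Things in the scene. Friction and masses are not known exactly. Their poses are not given: they have to be found in the camera images.
- forceps: Bare steel forceps lying flat, 124 mm long, 13 mm wide, 9 mm high, loose. Origin: middle of the underside; y along the length, x across, z up. A flat bar 12 mm wide to the touch.
- cup: Specimen cup with a white screw lid (closed), loose, standing upright: 64 mm high, lid 51 mm across (the top 12 mm), body 45 mm across. Origin: centre of its underside, z up.
- bottle: Amber glass dropper bottle with a black rubber teat, loose, standing: 102 mm high, body 33 mm across up to 60 mm, neck collar 24 mm across up to 77 mm, then the teat 13 mm across. Origin: centre of its underside, z up.
- vial: Slim white reagent vial with a tall black cap, loose, standing: 107 mm high, 23 mm across (a plain cylinder to the touch). Origin: centre of its underside, z up.
- beaker: Open clear beaker without a lid, 53 mm across, 70 mm high, loose, standing. A look-alike of the cup that stays where it is. Origin: centre of its underside, z up.
- marker: Felt marker lying on its side, white body and black cap, 140 mm long, 11 mm wide, 13 mm high, loose. A look-alike of the forceps that stays where it is. Origin: near the middle of its underside; y along the length, z up.
- trough: Long shallow white trough for the forceps, fixed in the caddy on the -x side of the three blocks: outside 66 mm (x) by 242 mm (y), 15 mm high, walls and floor 3 mm thick, inside 60 x 236 mm. Origin: centre of its underside, 4 mm above the worktop; the inner floor is 3 mm and the rim 15 mm above the origin. y along its length, z up.
- cup_pocket: For the cup: white block 80 x 80 x 33 mm fixed in the caddy, with a round hole in its top, 68 mm across and 30 mm deep. Origin: centre of its underside, 4 mm above the worktop; hole centred on it, its bottom 3 mm above the origin. z up, sides along x, y; three blocks in a row along y, 81 mm apart, in any order; the trough's middle line is 76 mm off on the -x side. The widest hole.
- bottle_pocket: For the bottle: white block 80 x 80 x 33 mm fixed in the caddy, with a round hole in its top, 50 mm across and 30 mm deep. Origin: centre of its underside, 4 mm above the worktop; hole centred on it, its bottom 3 mm above the origin. z up, sides along x, y; three blocks in a row along y, 81 mm apart, in any order; the trough's middle line is 76 mm off on the -x side. The middle-sized hole.
- vial_pocket: For the vial: white block 80 x 80 x 33 mm fixed in the caddy, with a round hole in its top, 40 mm across and 30 mm deep. Origin: centre of its underside, 4 mm above the worktop; hole centred on it, its bottom 3 mm above the origin. z up, sides along x, y; three blocks in a row along y, 81 mm apart, in any order; the trough's middle line is 76 mm off on the -x side. The narrowest hole.
Things that resemble listed ones, but are neither listed nor needed, are in the scene too. What is shaped like the vial but brown, pink or purple is not meant.

How it is judged:
On the way, in this order (a step that is already met when the one before it is completed fails the run):
1. The forceps lie flat in the trough, let go (x of forceps in the frame of trough between -0.03 and 0.03 m and y of forceps in the frame of trough between -0.062 and 0.062 m and z of forceps in the frame of trough between -0.004 and 0.01 m and angle between the y axis of forceps and the y axis of trough, either way round below 0.5 rad and linear speed of forceps below 0.03 m/s and contact force between the fingers and forceps below 0.3 N), for 0.2 s.
2. The cup stands in its own pocket, let go (horizontal distance between cup and cup_pocket below 0.014 m and z of cup in the frame of cup_pocket between -0.004 and 0.01 m and angle between cup's own z axis and vertical below 0.12 rad and linear speed of cup below 0.03 m/s and contact force between the fingers and cup below 0.3 N), for 0.2 s.
3. The bottle stands in its own pocket, let go (horizontal distance between bottle and bottle_pocket below 0.014 m and z of bottle in the frame of bottle_pocket between -0.004 and 0.01 m and angle between bottle's own z axis and vertical below 0.12 rad and linear speed of bottle below 0.03 m/s and contact force between the fingers and bottle below 0.3 N), for 0.2 s.
4. The vial stands in its own pocket, let go (horizontal distance between vial and vial_pocket below 0.014 m and z of vial in the frame of vial_pocket between -0.004 and 0.01 m and angle between vial's own z axis and vertical below 0.12 rad and linear speed of vial below 0.03 m/s and contact force between the fingers and vial below 0.3 N), for 0.2 s.
At the end, for the whole second after the job is handed in: The forceps lie flat on the trough's floor within its walls; the cup, bottle and vial stand upright (within 0.12 rad) at the bottom of their own pockets, within 14 mm of the centre; all released and at rest; the beaker and the marker within 20 mm of where they stood (all of step 1 and all of step 2 and all of step 3 and all of step 4 and distance of each of beaker, marker from where it was at the start of the episode below 0.02 m); the robot touches nothing.
It fails at once if The beaker is moved more than 20 mm (distance of beaker from where it was at the start of the episode above 0.02 m).
It fails at once if The marker is moved more than 20 mm (distance of marker from where it was at the start of the episode above 0.02 m).
It fails at once if Something is dropped (falls freely faster than 0.8 m/s, that is from more than about 3 cm) ((contact force between the fingers and forceps below 0.05 N and linear speed of forceps above 0.8 m/s) or (contact force between the fingers and cup below 0.05 N and linear speed of cup above 0.8 m/s) or (contact force between the fingers and bottle below 0.05 N and linear speed of bottle above 0.8 m/s) or (contact force between the fingers and vial below 0.05 N and linear speed of vial above 0.8 m/s)).
It also fails if it takes over 112 s, if anything falls off the work surface, if the arm or the gripper's body presses on something with over 40 N, if the wrist force passes 120 N, or if a joint passes its speed limit or range.

## Working session

There is one attempt and no reset: what is moved stays moved. The work goes in short steps, each a Python script; the robot and the scene stay as the last script left them, time stands still between calls to the robot, and variables do not carry over. Pictures are saved under pics/ and viewed, at most 14 in all, crops included, and the job is handed in when it is done.

```bash
mkdir -p pics; python3 - <<'E'
from rig import manip
import cv2,json,numpy as np
for n in ("scene","top"):
    c=manip.camera(n); cv2.imwrite(f"pics/{n}0.png",c["image"][:,:,::-1])
    np.savez(f"{n}0.npz",**c)
    print(n,c["fx"],c["cx"],c["cy"],np.round(c["cam_to_world"],3).tolist())
c=manip.camera("wrist");print(np.round(c["mount"],4).tolist(),c["fx"]);print(manip.get_time(),manip.get_ee_rot(),manip.get_position())
E
```

```text
scene 536.822794989179 315.5030816514896 238.18117577274683 [[0.846, -0.345, 0.407, 0.033], [-0.534, -0.564, 0.63, -0.764], [0.012, -0.75, -0.661, 0.862], [0.0, 0.0, 0.0, 1.0]]
top 575.272923719517 310.9695586470909 233.289251130771 [[-0.0, -0.996, 0.086, 0.415], [-1.0, 0.0, 0.002, 0.014], [-0.002, -0.086, -0.996, 1.578], [0.0, 0.0, 0.0, 1.0]]
[[-0.0009, -0.9554, -0.2955, 0.0757], [1.0, -0.001, 0.0002, 0.0004], [-0.0005, -0.2955, 0.9554, -0.1214], [0.0, 0.0, 0.0, 1.0]] 432.3116090206501
0.15 [-6.92950628e-01 -3.06392856e+00  1.79813062e-03] [0.26875489 0.56383144 0.25272176]
```

View pics/top0.png

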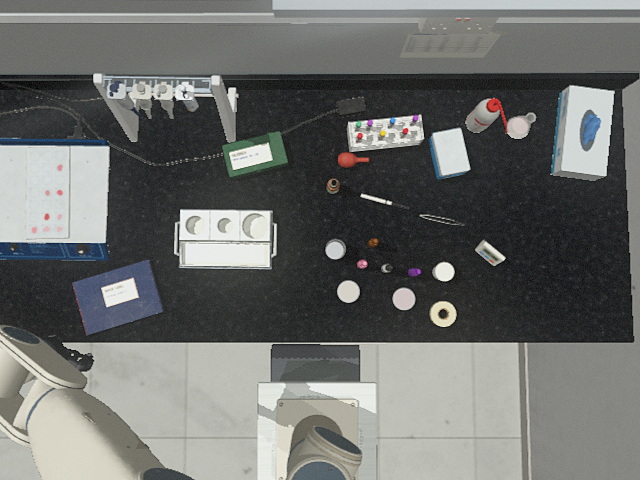

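View pics/scene0.png

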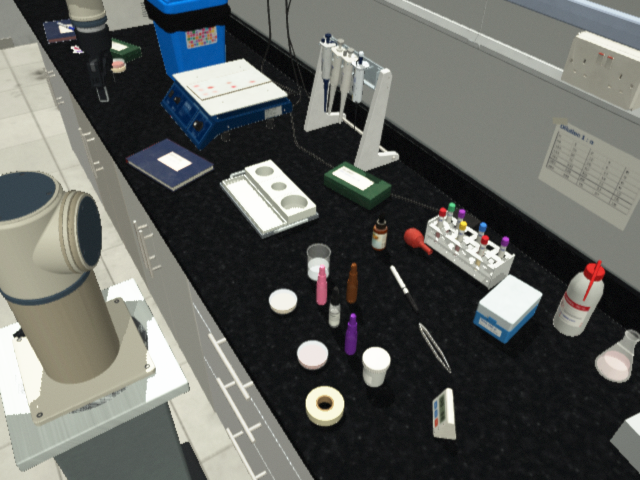

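Candidates:
- **Cup:** the tall white-lidded one at top(443,271) / scene(376,367). The flat dishes at top(347,291) and (404,299) and the open beaker at (335,249) don't fit.
- **Vial:** white with a black cap, at top(387,267) / scene(335,312). The pink, brown and purple ones are decoys.
- **Bottle:** (333,186).
- **Forceps:** the steel one at (441,219). The marker is at (380,200).

I'll enlarge to confirm.

```bash
python3 - <<'E'
import cv2
def crop(n,x0,x1,y0,y1,k,out):
    im=cv2.imread(f"pics/{n}0.png")[y0:y1,x0:x1]
    im=cv2.resize(im,None,fx=k,fy=k,interpolation=cv2.INTER_CUBIC)
    for x in range(x0-x0%10+10,x1,10):
        cv2.line(im,((x-x0)*k,0),((x-x0)*k,6),(0,255,255),1); cv2.putText(im,str(x),((x-x0)*k-10,16),0,.35,(0,255,255),1)
    for y in range(y0-y0%10+10,y1,10):
        cv2.line(im,(0,(y-y0)*k),(6,(y-y0)*k),(0,255,255),1); cv2.putText(im,str(y),(8,(y-y0)*k+4),0,.35,(0,255,255),1)
    cv2.imwrite(out,im)
crop("top",320,475,170,285,5,"pics/c1.png")
crop("top",168,283,200,280,6,"pics/c2.png")
crop("scene",300,460,210,390,3,"pics/c3.png")
E
```

```text
(no output)
```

View pics/c1.png

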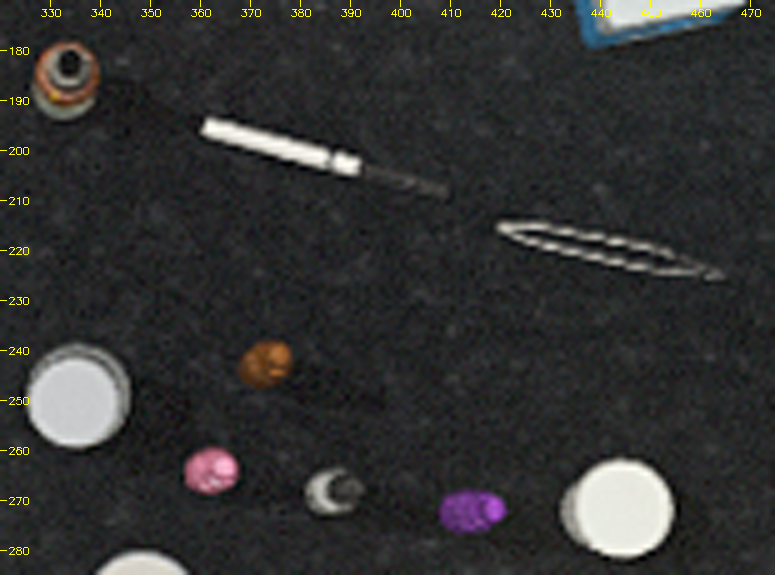

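View pics/c2.png

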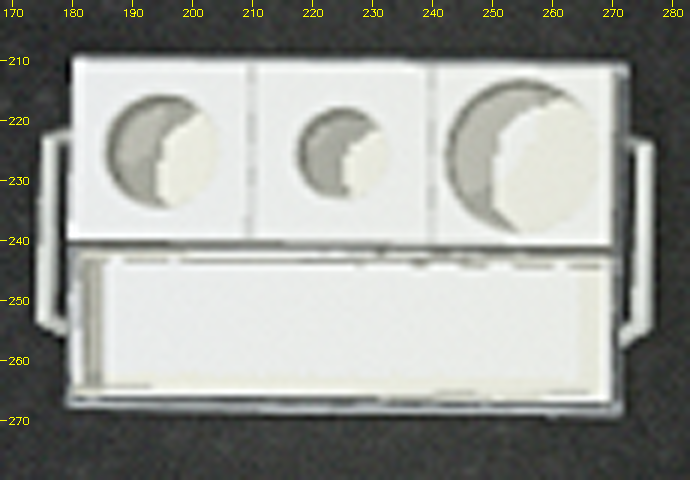

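View pics/c3.png

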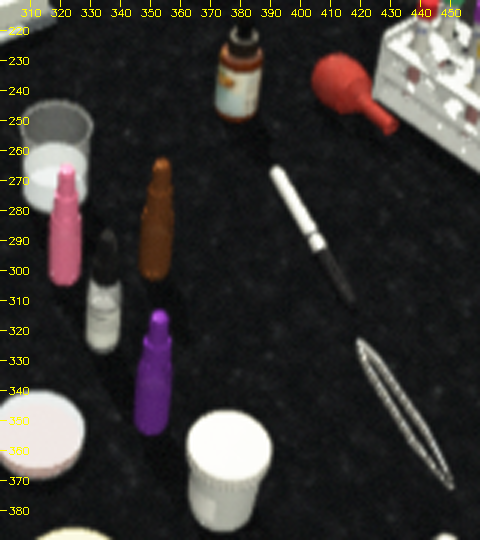

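The crops confirm it. The cup has a closed white lid at top(445,272), the white vial with black cap is at (388,268), the bottle's teat is at (333.7,183), and the forceps run from (420,215) to (464,224.5). The pockets run bottle (195,225), vial (225,225), cup (255,225). Next I'll compute world positions and take wrist views.

```bash
cat > h.py <<'E'
from rig import manip
import numpy as np, cv2
from scipy.spatial.transform import Rotation as Ro
def ray(px,z,K,T):
    fx,fy,cx,cy=K; d=T[:3,:3]@[(px[0]-cx)/fx,(px[1]-cy)/fy,1]
    return T[:3,3]+d*(z-T[2,3])/d[2]
def fixed(name,px,z):
    c=np.load(f"{name}0.npz"); return ray(px,z,[c[k] for k in("fx","fy","cx","cy")],c["cam_to_world"])
def snap(tag,view=True):
    p=np.array(manip.get_position());R=Ro.from_rotvec(manip.get_ee_rot()).as_matrix()
    c=manip.camera("wrist");W=np.eye(4);W[:3,:3]=R;W[:3,3]=p
    np.savez(f"{tag}.npz",T=W@c["mount"],K=[c[k] for k in("fx","fy","cx","cy")])
    cv2.imwrite(f"pics/{tag}.png",c["image"][:,:,::-1])
def wr(tag,px,z):
    c=np.load(f"{tag}.npz");return ray(px,z,c["K"],c["T"])
def down(a):
    "tool z down, tool y (closing line) at angle a from world x; half-turn picked nearest the joint-6 middle"
    y=np.array([np.cos(a),np.sin(a),0]);z=np.array([0,0,-1.]);return Ro.from_matrix(np.c_[np.cross(y,z),y,z]).as_rotvec()
def best(p,a):
    c=[(abs(q[5]),i) for i in(0,1) if (q:=manip.solve_ik(p,down(a+i*np.pi))) is not None]
    return down(a+min(c)[1]*np.pi)
E
python3 - <<'E'
from h import *
f=lambda *a:print(a,np.round(fixed(*a),4))
f("top",(445,272),.064);f("scene",(375.5,358),.064)
f("top",(389,267.5),.107);f("scene",(336,290),.107);f("top",(385,269),0);f("scene",(335,348),0)
f("top",(333.7,183),.102);f("top",(333.3,190),0);f("scene",(379,246),0)
f("top",(420,215),.005);f("top",(464,224.5),.005);f("scene",(419,324),.005);f("scene",(450,372),.005)
for p in((195,225),(225,225.3),(255,225.5)):f("top",p,.037)
f("top",(225,255),.019)
manip.command_gripper(.085)
p=np.array([.37,.2,.36]);r=best(p,np.pi/2);print(r)
manip.move_to(p,r);snap("w1");print(manip.get_joint_positions(),manip.get_time())
p=np.array([.38,-.26,.36]);r=best(p,np.pi/2);print(r)
manip.move_to(p,r);snap("w2");print(manip.get_time())
E
```

```text
('top', (445, 272), 0.064) [ 0.444  -0.3352  0.064 ]
('scene', (375.5, 358), 0.064) [ 0.4426 -0.3349  0.064 ]
('top', (389, 267.5), 0.107) [ 0.4547 -0.1826  0.107 ]
('scene', (336, 290), 0.107) [ 0.4512 -0.1917  0.107 ]
('top', (385, 269), 0) [ 0.4535 -0.1859  0.    ]
('scene', (335, 348), 0) [ 0.4218 -0.2392  0.    ]
('top', (333.7, 183), 0.102) [ 0.6739 -0.0424  0.102 ]
('top', (333.3, 190), 0) [ 0.6721 -0.0451  0.    ]
('scene', (379, 246), 0) [ 0.6786 -0.0453  0.    ]
('top', (420, 215), 0.005) [ 0.6017 -0.2832  0.005 ]
('top', (464, 224.5), 0.005) [ 0.5753 -0.4036  0.005 ]
('scene', (419, 324), 0.005) [ 0.5998 -0.2827  0.005 ]
('scene', (450, 372), 0.005) [ 0.5735 -0.4029  0.005 ]
('top', (195, 225), 0.037) [0.5711 0.3291 0.037 ]
('top', (225, 225.3), 0.037) [0.5702 0.2482 0.037 ]
('top', (255, 225.5), 0.037) [0.5696 0.1674 0.037 ]
('top', (225, 255), 0.019) [0.4911 0.2499 0.019 ]
[9.61835347e-17 3.14159265e+00 0.00000000e+00]
[ 4.68375748e-01 -1.67909617e-02  1.93179088e+00  1.69704838e-04
  1.22678307e+00 -1.10304226e+00] 1.875
[ 3.14159265e+00 -2.88550604e-16  0.00000000e+00]
3.7083
```

View pics/w1.png

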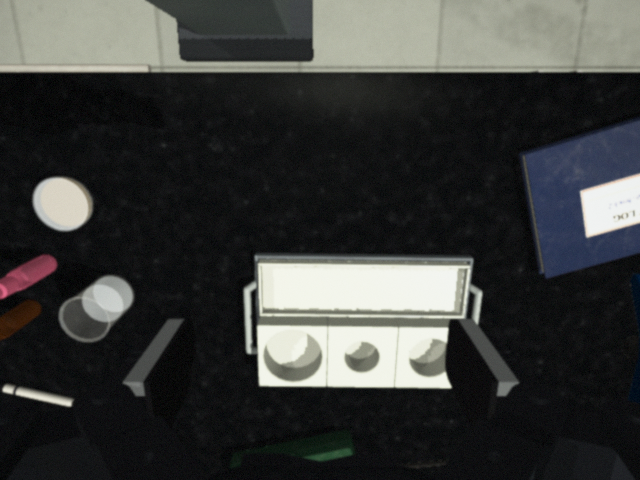

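View pics/w2.png

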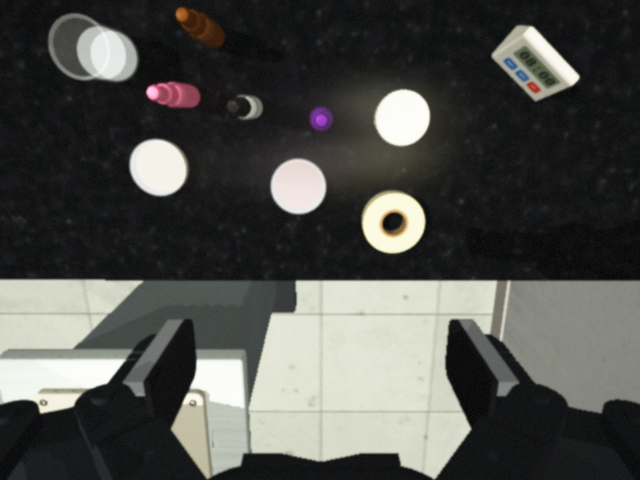

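w1 shows the caddy: cup hole (293,355), vial hole (362,356), bottle hole about (430,357), trough about (365,287). w2 shows the cup lid (402,117) and the vial with its cap top at (234,105), between pink (175,95) and purple (320,119).

```bash
python3 - <<'E'
from h import *
for p,z in(((293,355),.037),((362,356),.037),((430,357),.037),((365,287),.019)):print(np.round(wr("w1",p,z),4))
for p,z in(((402,117),.064),((234,105),.107)):print(np.round(wr("w2",p,z),4))
# forceps
c=np.array([.5875,-.343,0]);u=np.array([.5753-.6017,-.4036+.2832]);a=np.arctan2(u[1],u[0])+np.pi/2
p=c+[0,0,.12];r=best(p,a);manip.move_to(p,r);snap("w3");manip.command_gripper(.045);print(a,manip.get_joint_positions(),manip.get_time())
E
```

```text
[0.57  0.169 0.037]
[0.5715 0.2498 0.037 ]
[0.5729 0.3295 0.037 ]
[0.4917 0.2527 0.019 ]
[ 0.4482 -0.334   0.064 ]
[ 0.4584 -0.1871  0.107 ]
-0.21585304342579992 [-5.46089351e-01  6.58488563e-01  1.57233386e+00 -2.30096488e-05
  9.10545461e-01 -3.30033521e-01] 5.475
```

View pics/w3.png

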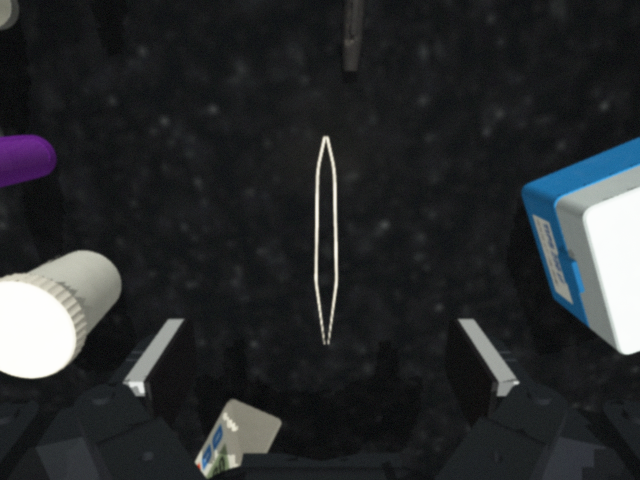

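The forceps in w3 run from (326,137) to (326,344), parallel to the pads. I'll grasp them and place them.

```bash
python3 - <<'E'
from h import *
e1,e2=wr("w3",(326,137),.005),wr("w3",(326,344),.005);c=(e1+e2)/2;print(e1,e2,c,np.linalg.norm(e1-e2))
r=manip.get_ee_rot()
c[2]=.026
print(manip.get_contact_force())
manip.servo_line(c,r,.12);print(manip.get_contact_force())
manip.command_gripper(0,40);print(manip.get_width(),manip.get_grip_force())
manip.servo_line(c+[0,0,.2],r,.2)
print(manip.get_width(),manip.get_grip_force(),manip.get_time())
p=np.array([.4914,.251,.2]);rr=best(p,0);manip.move_to(p,rr);print(manip.get_joint_positions(),manip.get_width())
manip.servo_line(p*[1,1,0]+[0,0,.06],rr,.15);snap("w4")
print(manip.get_width(),manip.get_grip_force(),manip.get_time())
E
```

```text
[ 0.60378994 -0.28333004  0.005     ] [ 0.57732726 -0.40530578  0.005     ] [ 0.5905586  -0.34431791  0.005     ] 0.12481328278188433
[ 0.33933078 -0.35430329 -0.66164349]
[ 0.30337659 -0.50533782  0.90561403]
0.010290238178658805 39.725929498672485
0.010229955749631847 39.004438519477844 7.9583
[ 4.49368159e-01  3.86795908e-01  1.83314322e+00 -1.75840778e-04
  9.21417672e-01  4.50508727e-01] 0.010362317729552636
0.010259939672503382 39.00760889053345 11.2583
```

View pics/w4.png

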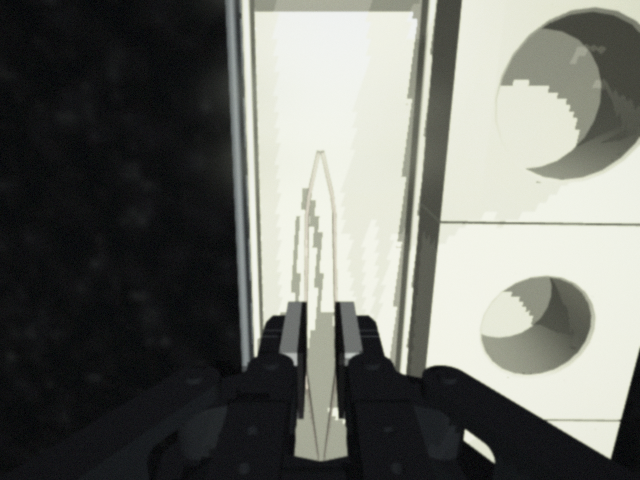

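The forceps hang centred over the trough, with walls at columns 255–413 and the forceps at 320. I'll lower, release and go on to the cup.

```bash
python3 - <<'E'
from h import *
def down_to(p,zs,r,df=3.0,rate=.03):
    f0=manip.get_contact_force()[2]
    for z in zs:
        manip.servo_line([p[0],p[1],z],r,rate)
        d=manip.get_contact_force()[2]-f0
        if abs(d)>df: break
    print("down",z,d)
p=manip.get_position();r=manip.get_ee_rot()
down_to(p,[.04,.037,.035,.034,.033,.032],r)
manip.command_gripper(.028);manip.hold(.3);print(manip.get_width(),manip.get_grip_force())
manip.servo_line([p[0],p[1],.2],r,.15);snap("w5");manip.command_gripper(.075)
c=np.array([.446,-.3345,.0]);p=c+[0,0,.2];rr=best(p,0);manip.move_to(p,rr);print(manip.get_time(),manip.get_joint_positions())
manip.servo_line(c+[0,0,.061],rr,.12);print(manip.get_contact_force())
manip.command_gripper(0,40);print(manip.get_width(),manip.get_grip_force())
manip.servo_line(c+[0,0,.21],rr,.15);print(manip.get_width(),manip.get_grip_force(),manip.get_time())
a=cv2.imread("pics/w5.png");snap("w6");b=cv2.imread("pics/w6.png")
cv2.imwrite("pics/m56.png",cv2.resize(np.hstack([a,b]),(800,300)))
E
```

```text
down 0.033 11.436430089061123
0.02763349037372643 1.3675523735582829
17.6333 [-6.63434436e-01  3.94250735e-01  1.82110485e+00  2.02271483e-04
  9.26258030e-01 -6.64598240e-01]
[ 0.31350582 -0.3429719   0.11159759]
0.04968010813218647 40.44490993022919
0.049561625170236316 41.40020728111267 20.4333
```

View pics/m56.png

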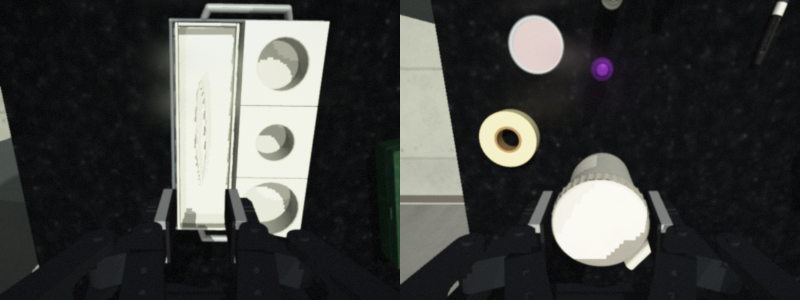

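The forceps lie in the trough (left half, about (202,130)). The cup is held by its lid, centred between the fingers (right half, (601,222)). I'll refine the hole positions and the cup's offset, then place it.

```bash
cat >> h.py <<'E'
def down_to(p,zs,r,df=4.0,rate=.04):
    f0=manip.get_contact_force()[2]
    for z in zs:
        manip.servo_line([p[0],p[1],z],r,rate)
        d=manip.get_contact_force()[2]-f0
        if abs(d)>df: break
    print("down",z,d)
E
python3 - <<'E'
from h import *
for p in((438,227),(451,99)):print(np.round(wr("w5",p,.037),4))
lid=wr("w6",(321,355),.213);o=lid[:2]-manip.get_position()[:2];print("off",o)
t=np.array([.5698,.168]);o=np.clip(o,-.006,.006)*[0,1]
p=np.r_[t-o,.22];rr=best(p,0);print(rr,manip.get_ee_rot());manip.move_to(p,rr)
manip.servo_line(p*[1,1,0]+[0,0,.11],rr,.15);snap("w7")
down_to(p,[.075,.071,.0695,.068,.067,.066],rr)
snap("w8")
manip.command_gripper(.064);manip.hold(.3);print(manip.get_width(),manip.get_grip_force())
manip.servo_line([p[0],p[1],.2],rr,.15);snap("w9");print(manip.get_time())
a=cv2.imread("pics/w7.png");b=cv2.imread("pics/w9.png")
cv2.imwrite("pics/m79.png",cv2.resize(np.hstack([a,b]),(800,300)))
E
```

```text
[0.5712 0.2503 0.037 ]
[0.5727 0.3328 0.037 ]
off [0.00015452 0.00322718]
[2.22144147 2.22144147 0.        ] [-2.22004715e+00 -2.22002030e+00  3.65910017e-04]
down 0.068 7.8385966974193755
0.06396142120947612 0.0
26.7833
```

View pics/m79.png

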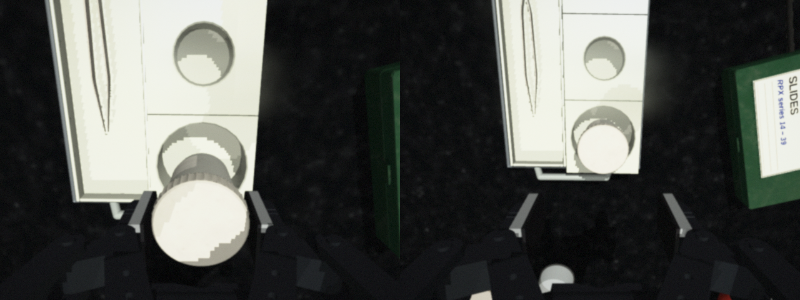

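The cup stands in its pocket (right half, lid at (603,147) in a hole centred near (602,140)). Next is the bottle, with one look first.

```bash
python3 - <<'E'
from h import *
print(wr("w9",(325,235),.071))
c=np.array([.673,-.044,0]);p=c+[-.03,0,.24];r=best(p,np.pi/2);manip.move_to(p,r);manip.command_gripper(.06);snap("w10");print(manip.get_time(),r,manip.get_joint_positions())
E
```

```text
[0.57160307 0.16812612 0.071     ]
28.175 [ 3.14159265e+00 -2.88550604e-16  0.00000000e+00] [-8.56157136e-02  4.65858273e-01  1.59500764e+00  5.81483906e-05
  1.08102042e+00  1.48365237e+00]
```

View pics/w10.png

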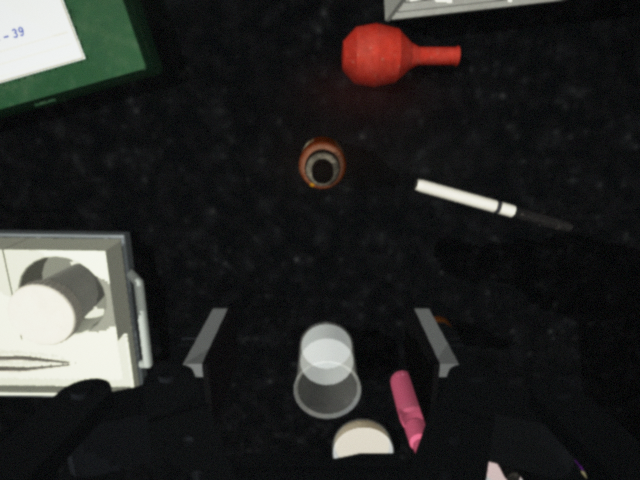

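The bottle's teat is at (324,172), with the collar ring around (322,164). Space is clear for closing along y: marker end (416,186), beaker (327,385).

```bash
python3 - <<'E'
from h import *
c=wr("w10",(324,172),.102);print(c);c=np.r_[(c[:2]+[.673,-.0435])/2,0]
r=manip.get_ee_rot()
manip.servo_line(c+[0,0,.18],r,.15)
manip.servo_line(c+[0,0,.058],r,.1);print(manip.get_contact_force())
manip.command_gripper(0,40);print(manip.get_width(),manip.get_grip_force())
manip.servo_line(c+[0,0,.22],r,.15);print(manip.get_width(),manip.get_grip_force())
p=np.array([.5725,.330,.22]);rr=best(p,np.pi/2);manip.move_to(p,rr)
manip.servo_line(p*[1,1,0]+[0,0,.112],rr,.15);snap("w11");print(manip.get_width(),manip.get_time(),manip.get_position())
E
```

```text
[ 0.68204956 -0.04442666  0.102     ]
[ 1.272471   -0.10119767 -1.19975432]
0.03079368767092887 40.040266894502565
0.030986200224748926 39.607741080690175
0.030694956538806502 34.85 [0.57333019 0.33042233 0.11323261]
```

View pics/w11.png

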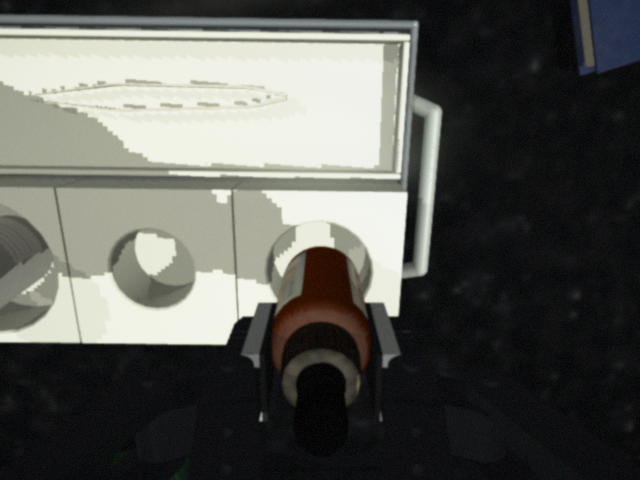

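The bottle is held upright, with the teat tip around (321,425). The hole's rim spans columns 268–370 and its top row is 222.

```bash
python3 - <<'E'
from h import *
P=np.array(manip.get_position())
t=wr("w11",(321,425),P[2]+.044);n=wr("w11",(322,378),P[2]-.058+.077);far=wr("w11",(318,222),.037)
print("teat off",(t-P),"collar off",n-P,"hole far rim->center x",far[0]+.025,far, "edges",wr("w11",(268,266),.037),wr("w11",(370,266),.037))
E
```

```text
teat off [-0.01091116  0.00037896  0.044     ] collar off [-0.00530811  0.00071379  0.019     ] hole far rim->center x 0.5737237417545122 [0.54872374 0.3297131  0.037     ] edges [0.57074692 0.30536429 0.037     ] [0.57082746 0.3549199  0.037     ]
```

The collar and teat offsets disagree, which could mean a small tilt. I'll check from the side camera with an upright model overlay.

```bash
python3 - <<'E'
from h import *
P=np.array(manip.get_position());c=manip.camera("scene");im=c["image"][:,:,::-1].copy()
M=np.linalg.inv(c["cam_to_world"])
def pr(w,M,K):
    q=M@np.r_[w,1];return np.array([K[0]*q[0]/q[2]+K[2],K[1]*q[1]/q[2]+K[3]])
K=[c[k] for k in("fx","fy","cx","cy")]
w=np.load("w11.npz");wi=cv2.imread("pics/w11.png")
k=6;u0=pr(P,M,K).astype(int)-[33,45];S=cv2.resize(im[u0[1]:u0[1]+95,u0[0]:u0[0]+66],None,fx=k,fy=k,interpolation=cv2.INTER_CUBIC)
for off,col in((-.005,(0,255,0)),):
    b=P+[off,0,-.058]
    for r,z in((.0165,0),(.0165,.06),(.012,.077),(.0065,.102)):
        ring=[b+[r*np.cos(t),r*np.sin(t),z] for t in np.linspace(0,6.3,40)]
        cv2.polylines(S,[np.int32([(pr(x,M,K)-u0)*k for x in ring])],True,col,1)
        cv2.polylines(wi,[np.int32([pr(x,np.linalg.inv(w["T"]),w["K"]) for x in ring])],True,col,1)
wi=wi[200:480,200:440];wi=cv2.resize(wi,None,fx=S.shape[0]/280,fy=S.shape[0]/280)
o=np.hstack([S,wi]);s=min(800/o.shape[1],600/o.shape[0]);cv2.imwrite("pics/chk.png",cv2.resize(o,None,fx=s,fy=s))
E
```

```text
(no output)
```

View pics/chk.png

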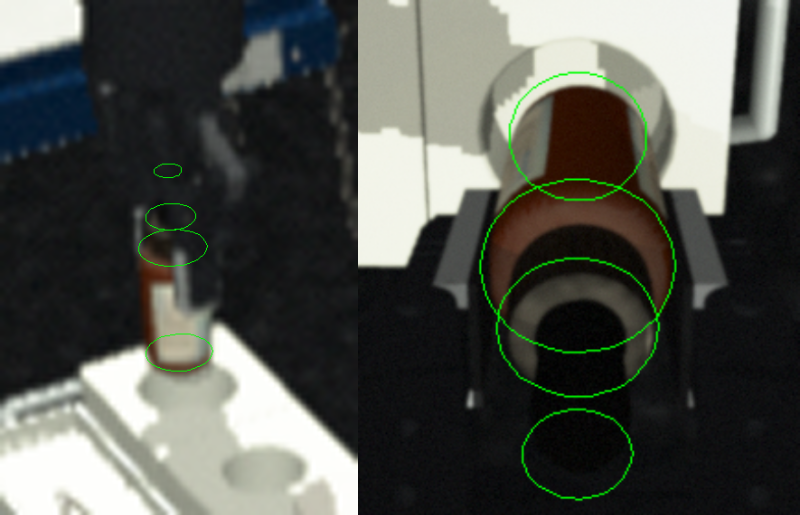

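The overlay shows the bottle tilted about 0.085 rad, top leaning towards −x, with its centre 5 mm to −x of the TCP. I'll counter-tilt the tool by that much and shift accordingly.

```bash
python3 - <<'E'
from h import *
r=(Ro.from_rotvec([0,.085,0])*Ro.from_rotvec(manip.get_ee_rot())).as_rotvec()
p=[.578,.330]
manip.servo_line([*p,.112],r,.1)
down_to(p,[.08,.072,.069,.067,.0655,.064,.0625,.061],r,df=3)
snap("w12a")
manip.command_gripper(.05);manip.hold(.4);print(manip.get_width(),manip.get_grip_force())
manip.servo_line([*p,.2],r,.1);snap("w12");print(manip.get_time())
a=cv2.imread("pics/w12a.png");b=cv2.imread("pics/w12.png")
cv2.imwrite("pics/m12.png",cv2.resize(np.hstack([a,b]),(800,300)))
E
```

```text
down 0.0655 7.661857218337291
0.05016305690346571 0.0
39.5167
```

View pics/m12.png

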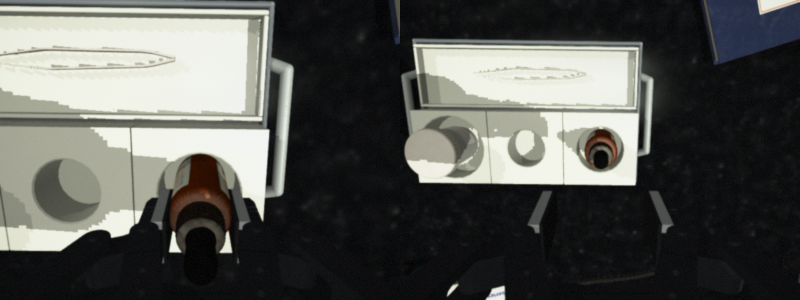

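The bottle stands in its hole, teat (600,158) against a hole centred near (601,148). My picture budget is now used up (15 viewed, one over the limit of 14), so the vial will be located by code. Each view gives a vertical plane through the camera and the white body's centroid, and I intersect those planes.

```bash
cat > vial.py <<'E'
from h import *
def line(img,T,K,g,zs=.03):
    q=np.linalg.inv(T)@np.r_[g,zs,1];u=np.array([K[0]*q[0]/q[2]+K[2],K[1]*q[1]/q[2]+K[3]])
    v=img.max(2).astype(int);s=v-img.min(2)
    m=((v>85)&(s<45)).astype(np.uint8)
    n,lab,st,ce=cv2.connectedComponentsWithStats(m)
    ok=[i for i in range(1,n) if 12<st[i,4]<6000]
    i=min(ok,key=lambda i:np.linalg.norm(ce[i]-u))
    w=ray(ce[i],zs,K,T);d=(w-T[:3,3])[:2];d/=np.linalg.norm(d)
    print("pred",u.round(),"got",ce[i].round(1),"area",st[i,4],"box",st[i,:4])
    return T[:2,3],np.array([-d[1],d[0]])
def solve(L):
    A=np.array([n for _,n in L]);b=np.array([n@o for o,n in L]);x=np.linalg.lstsq(A,b,rcond=None)[0];print("xy",x,"res mm",(A@x-b)*1e3);return x
E
python3 - <<'E'
from vial import *
g=np.array([.455,-.186]);L=[]
for n in("scene","top"):
    c=np.load(n+"0.npz");im=c["image"];L.append(line(im,c["cam_to_world"],[c[k] for k in("fx","fy","cx","cy")],g))
c=np.load("w2.npz");L.append(line(cv2.imread("pics/w2.png"),c["T"],c["K"],g))
solve(L)
for i,(p,a) in enumerate((([.43,-.31,.27],0),([.38,-.186,.27],np.pi/2),([.43,-.06,.27],0))):
    r=best(np.array(p),a);manip.move_to(p,r);manip.hold(.2);snap(f"v{i}")
    c=np.load(f"v{i}.npz")
    L.append(line(cv2.imread(f"pics/v{i}.png"),c["T"],c["K"],g));print("cam",c["T"][:3,3].round(3))
solve(L);solve(L[2:]);print(manip.get_time())
E
```

```text
pred [335. 314.] got [334.  315.1] area 224 box [329 304  11  23]
pred [386. 268.] got [384.3 268.1] area 43 box [381 264   9   9]
pred [248. 109.] got [252.8 106.6] area 279 box [239  95  23  24]
xy [ 0.45652104 -0.18281365] res mm [-0.3211108   0.83665385  1.07941211]
pred [353.  44.] got [352.1  49.4] area 495 box [340  25  34  38]
cam [ 0.43  -0.234  0.391]
pred [321. 109.] got [320.3 106.1] area 222 box [306  91  30  31]
cam [ 0.456 -0.186  0.391]
pred [348. 334.] got [349.8 331.5] area 877 box [337 311  28  43]
cam [0.43  0.016 0.391]
xy [ 0.45669169 -0.18484718] res mm [-1.65642454  0.59605363  0.86866354  0.56860485  0.63602858 -0.41045612]
xy [ 0.45729205 -0.18529115] res mm [ 0.25965626 -0.17164438  0.06303585  0.12539343]
45.3
```

```bash
python3 - <<'E'
from vial import *
c=np.array([.4573,-.1853,0]);p=c+[0,0,.2];r=best(p,0);manip.command_gripper(.05)
manip.move_to(p,r);manip.servo_line(c+[0,0,.065],r,.1);print(manip.get_contact_force())
manip.command_gripper(0,40);print(manip.get_width(),manip.get_grip_force())
manip.servo_line(c+[0,0,.22],r,.12);manip.hold(.2);print(manip.get_width(),manip.get_grip_force())
P=np.array(manip.get_position());print(P)
snap("v4");k=np.load("v4.npz");L=[]
im=cv2.imread("pics/v4.png")
try:L.append(line(im,k["T"],k["K"],P[:2],P[2]-.04))
except Exception as e:print(e)
for n in("scene","top"):
    q=manip.camera(n);L.append(line(q["image"],q["cam_to_world"],[q[j] for j in("fx","fy","cx","cy")],P[:2],P[2]-.045))
solve(L);print(manip.get_time())
E
```

```text
[-0.96546831  0.03479717 -0.48894437]
0.021841737358520998 38.23645770549774
0.0215993204095542 38.406769037246704
[ 0.45704608 -0.18520689  0.21944384]
pred [321. 304.] got [320.3 306.2] area 4219 box [290 261  62  96]
pred [338. 262.] got [336.8 259.4] area 302 box [331 243  13  31]
pred [394. 266.] got [348. 291.] area 419 box [337 280  23  23]
xy [ 0.42137557 -0.19800745] res mm [-35.46013616  18.80850456  51.90035776]
49.8
```

```bash
python3 - <<'E'
from vial import *
P=np.array(manip.get_position());k=np.load("v4.npz");M=np.linalg.inv(k["T"]);K=k["K"]
print("cam-P",k["T"][:3,3]-P)
for dy in(-.005,0,.005):
    pts=[]
    for t in np.linspace(0,6.3,60):
        q=M@[P[0]+.0115*np.cos(t),P[1]+dy+.0115*np.sin(t),P[2]-.065,1];pts.append([K[0]*q[0]/q[2]+K[2],K[1]*q[1]/q[2]+K[3]])
    print("base offset y",dy,"top row",min(p[1] for p in pts),"(seen 261)")
E
```

```text
cam-P [5.42187307e-05 7.61243966e-02 1.21137910e-01]
base offset y -0.005 top row 267.69004673193905 (seen 261)
base offset y 0 top row 257.3915216092806 (seen 261)
base offset y 0.005 top row 246.93749439771582 (seen 261)
```

The vial is upright to within about 0.03 rad and centred to within 2 mm. I'll place it.

```bash
python3 - <<'E'
from vial import *
p=np.array([.5713,.2497,.22]);r=best(p,0);manip.move_to(p,r)
manip.servo_line([p[0],p[1],.115],r,.12)
down_to(p,[.085,.078,.075,.0735,.072,.0705,.069,.068],r,df=3)
print(manip.get_width())
manip.command_gripper(.042);manip.hold(.4);print(manip.get_width(),manip.get_grip_force())
manip.servo_line([p[0],p[1],.24],r,.12);print(manip.get_position())
q=[.42,.0,.3];manip.move_to(q,best(np.array(q),np.pi/2));manip.hold(.3);print(manip.get_time(),manip.get_contact_force())
for n in("scene","top"):
    c=manip.camera(n);cv2.imwrite(f"pics/{n}_end.png",c["image"][:,:,::-1])
    a,b=np.load(n+"0.npz")["image"].astype(int),c["image"].astype(int)
    pts={"beaker":[(335,249),(320,265)],"marker":[(380,200),(403,285)]}
    for k,v in pts.items():
        x,y=v[n=="scene"];print(n,k,"mean change",np.abs(a-b)[y-20:y+20,x-20:x+20].mean().round(2))
    # black vial cap and amber bottle against the white block: detected vs expected pixels
    M=np.linalg.inv(c["cam_to_world"])
    for nm,w in(("vialcap",[.5713,.2497,.105]),("teat",[.5725,.330,.105])):
        h=M@[*w,1];u=np.array([c["fx"]*h[0]/h[2]+c["cx"],c["fy"]*h[1]/h[2]+c["cy"]]);x,y=u.round().astype(int)
        m=(c["image"][y-12:y+12,x-12:x+12].max(2)<60);ys,xs=np.nonzero(m);print(n,nm,u.round(1),"dark px centroid",(xs.mean()+x-12).round(1),(ys.mean()+y-12).round(1),m.sum())
E
```

```text
down 0.072 4.911801828273678
0.021667002252416582
0.04207752926206709 0.0
[0.57086452 0.24951943 0.23910704]
58.175 [-0.23078453 -0.72468294 -0.64698812]
scene beaker mean change 2.96
scene marker mean change 2.04
scene vialcap [278.1 163.3] dark px centroid 278.4 161.3 496
scene teat [263.5 148.7] dark px centroid 263.7 148.4 562
top beaker mean change 48.64
top marker mean change 4.76
top vialcap [220.5 222.2] dark px centroid 223.0 224.2 13
top teat [189.3 221.8] dark px centroid 182.3 220.1 55
```

Contact at TCP z = 0.072 is exactly the expected bottom of the pocket. I'll do one numeric check of the uprightness of the two tall items from two wrist viewpoints.

```bash
python3 - <<'E'
from vial import *
def dark(tag,g,zt,rad,thr=60):
    k=np.load(tag+".npz");T,K=k["T"],k["K"];M=np.linalg.inv(T);im=cv2.imread(f"pics/{tag}.png")
    h=M@[*g,zt,1];u=np.array([K[0]*h[0]/h[2]+K[2],K[1]*h[1]/h[2]+K[3]])
    m=(im.max(2)<thr).astype(np.uint8);n,lab,st,ce=cv2.connectedComponentsWithStats(m)
    ok=[i for i in range(1,n) if 30<st[i,4]<6000];i=min(ok,key=lambda i:np.linalg.norm(ce[i]-u))
    print(tag,zt,"pred",u.round(),"got",ce[i].round(1),"area",st[i,4],"-> xy at zt",ray(ce[i],zt,K,T)[:2].round(4),"box",st[i,:4])
for i,(p,a) in enumerate((([.45,.25,.36],np.pi/2),([.52,.18,.36],0))):
    r=best(np.array(p),a);manip.move_to(p,r);manip.hold(.2);snap(f"e{i}")
    print("cam",np.load(f"e{i}.npz")["T"][:3,3].round(3))
    dark(f"e{i}",(.5713,.2497),.1,1);dark(f"e{i}",(.573,.33),.1,1)
print(manip.get_time())
E
```

```text
cam [0.375 0.25  0.481]
e0 0.1 pred [320. 319.] got [396.9 299.8] area 112 -> xy at zt [0.5505 0.3239] box [387 296  22   8]
e0 0.1 pred [402. 321.] got [396.9 299.8] area 112 -> xy at zt [0.5505 0.3239] box [387 296  22   8]
cam [0.52  0.256 0.481]
e1 0.1 pred [381. 117.] got [365.7  31.6] area 112 -> xy at zt [0.556  0.3155] box [357  19  29  22]
e1 0.1 pred [388.  11.] got [383.7  12.1] area 334 -> xy at zt [0.5698 0.3295] box [374   0  20  25]
62.2833
```

```bash
python3 - <<'E'
import cv2
for t,x,y in(("e1",381,117),("e0",320,319)):
    g=cv2.cvtColor(cv2.imread(f"pics/{t}.png"),6);print(t,"cols",x-40,"step 5; rows",y-45)
    for r in range(y-45,y+46,6):print(r,*(f"{g[r,c]:3d}" for c in range(x-40,x+41,5)))
E
```

```text
e1 cols 341 step 5; rows 72
72 208 207 203 161 147 146 203 204 196 199 208 188 188 205 206 213  24
78 239 240 240 232 185 240 240 241 241 235 234 233 234 233 241 238  33
84 240 240 240 239 240 239 240 239 235 233 233 233 233 239 240 234  32
90 240 239 240 239 239 239 240 235 232 232 232 233 234 240 239 225  36
96 239 239 238 240 238 206 167 147 133 214 231 232 239 239 238 207  45
102 240 238 239 237 172 170 168 163 164 134 178 236 238 238 238 168  46
108 239 240 240 185 162 148 169 104 107 146 125 236 238 238 239 139  48
114 240 241 239 172 129 172  97  92  98  98 115 227 239 239 239 109  46
120 241 240 239 229 133 162  90  88  92  90 106 234 239 239 239  70  47
126 241 241 240 198 166 149 146  95 113 143 141 239 239 240 238  62  46
132 241 241 241 238 163 164 162 218 204 166 239 241 240 240 239  50  42
138 240 241 241 233 184 179 160 184 238 240 240 240 239 240 239  54  48
144 241 242 239 205 184 183 184 239 237 235 230 230 236 236 237  53  51
150 240 240 239 188 189 185 211 235 231 229 230 228 229 228 229  53  49
156 234 233 235 183 186 187 230 228 227 229 229 227 226 227 208  54  
[... 555 characters left out ...]
 243 243 219  17  18  20 229 234 233 235 234 198 235
316 233 228 233 234 243 243 235  12  11  21 242 242 239 235 234 196 233
322 233 224 234 238 243 242 242  28  28 119 243 243 243 244 242 210 234
328  35  27  35  35  45  51  50  28  45  41  58  61  57  83  82  63  83
334   7  18  22  21  17  10  15  16  12  13   8  18  11  21  22  15  11
340  16  23  16  18  14  19  16  13  10  15  11  16  16  12  20  14  17
346  15  15  20  17  18  23  17  21  21  18  21   7  18   9  20  21  18
352  11  18  16  11  17  14  18  16  18  13  12  12  17  10  16  15  15
358  11  13  20  14  16  18  15  16  17  17  20  20  14  23  18  12  11
364  15  21  12  19  14   9  22   9  13  13  15  17  19  16  19  11  15
```

The vial cap sits at (379,117) against a predicted (381,117), and at column 319 against 320 in the second view, so it is upright and centred. The teat also agrees. I'll hand in.

```bash
python3 -c "
from rig import manip
print(manip.get_contact_force(),manip.sign_off(),manip.get_time())"
```

```text
the job is handed in; nothing more can be done
the job is handed in; nothing more can be done
```

I packed the caddy in order (forceps, cup, bottle, vial), released each item, left the beaker and marker alone, and handed in at about 62 s; no verdict came back, and I viewed 15 pictures, one over the limit of 14.

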